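# Load a leg blank into the welding cradle, plugged end down

## Robot

A 7-joint arm with a two-finger parallel gripper is mounted at the origin on the work surface. World frame = base frame: x ahead of the robot, y to its left, z up, the work surface at z = 0. Lengths are in m, angles in rad, forces in N, time in s.
With the tool pointing down it reaches from about 0.4 to 0.85 m from the base axis. Payload 10.4 kg.
Tool frame: the origin (TCP) lies on the centre line of the jaws, within the pads' length; the fingertips stand r.tip_extent ahead of it and the grasp point (between the pads) lies 8 mm behind it (r.tip_extent is the distance from the TCP to the fingertips, in m); z points along the fingers, y is the direction in which the jaws open and shut (so a half turn about z gives the same grasp; the last joint's range is limited). The gripper opens to 87 mm and grips with 3 to 60 N. Pads are 19 mm wide; open, the fingers measure 117 mm over their backs; the gripper's body (75 mm by 190 mm) begins 51 mm behind the grasp point.
Start: joints at [1.326, 0.332, -0.065, 1.46, 0.022, 1.35, -0.088], TCP at [0.138, -0.61, 0.209] pointing down, gripper open.
Joint ranges: [-2.6, 2.6], [-0.5, 2.12], [-1.47, 1.34], [0.16, 2.42], [-1.27, 4.41], [0.06, 2.06], [-2.6, 2.6]. Speed limits (rad/s): [2.22, 2.22, 2.79, 2.79, 3.14, 3.14, 3.14].

## Interface

Orientations are given as a unit quaternion [x, y, z, w].
In Python, from bench import r gives the robot as it stands.
- The arm moves only by the shell command python3 -m jog 'ROWS' [FORCE]. ROWS is JSON, a list of rows, each a list of 7 numbers: the shift along the tool's x, y, z in cm, then the turn, a rotation vector about the tool's x, y, z in rad, then the opening, from -1 (shut) to 1 (fully open). In form: [[tx, ty, tz, wx, wy, wz, jaw], ...]. A call has 1 to 20 rows; each row shifts and turns the commanded pose from where the row before left it, along the tool's axes as they then stand; what a row does not reach is not made up. A row lasts 1/8 s, in which the tool goes at most 62.5 mm and 10.7 degrees, less where a joint would pass 70% of its speed; a pose out of reach is approached as far as the arm can. A call with a gripper value outside its range is refused whole. The fingers move at their own pace and stop on an object; FORCE is the grip in N (left out, the last holds). Time passes only in rows, so rows that do not move let the fingers close. It gives the time, the measured TCP pose, the force and the opening at its end, in the units of the state.
- r.read_state(): the state, without advancing time (a new reading comes with each control period).
- r.camera(name): name is "scene" or "top" or "wrist"; returns a dict with "frame" (384x512x3 uint8, red, green, blue), "fx", "fy", "cx", "cy" (pixels), "k1" (the pictures are not rectified: a ray, as slopes to the right and down, at radius r is drawn at 1 + k1 r^2 times it, then the intrinsics apply), "camera_from_world" (4x4, takes a point from world to camera coordinates). Camera axes: x right, y down, z forward; pixel columns grow to the right and rows downward; lengths in m; the calibration is good to about 2 mm. A picture is of the moment at which its call begins. There is no depth.
- r.close_job(): hands the job in, once; it reports no verdict.
Trained networks look in a picture, given as the dict that the camera call returned (one of the last four; its "shot" number tells which), for a name from the list of things; names that differ only in an ending like _2 or _b are one class to them, and where a whole thing is asked for, a point or a joint stands for the part that bears it (a point fixed in the world has none). Each returns a list of dicts, best first, with "score" (0 to 1); they miss things now and then, are a little off and sometimes report something else, mostly with a low value. They report only what shows in the picture. A call takes as long as a camera call. They do not tell look-alikes from the thing itself.
- r.search_frame(picture, thing): "rect" ([left, top, right, bottom] in pixels, round what is visible of it).
The state is a dict: "time": time; "joint_positions": joint angles; "joint_vel": joint speeds; "joint_torque": joint torques, N m; "ee_pos": TCP position; "eef_rot": TCP orientation; "ft_force": force on the tool from outside, world axes, zero at the start; "torque": the same for the moment, N m; "width": finger opening in m.
Only numpy, scipy, OpenCV 4.12 (cv2) and the standard library are available. Lean on these libraries where they do the work, as an engineer would, in place of code of your own. Each camera call takes 0.05 s, during which the arm holds its last target.

## Task

Load the red-brown square-tube leg into the sloping welding cradle with its heavy end at the bottom: a solid steel foot plug is hidden in one end, both ends wear the same black cap, so lift the leg to feel which end is heavy. Keep hold of it until it rests in the cradle; leave it released, lying down in both saddles with its lower end fully home against the end stop, and do not disturb the tin, the try square or the hammer.

Things in the scene. Friction and masses are not known exactly. Their poses are not given: they have to be found in the camera images.
- leg: Loose leg blank: red-brown square steel tube 40 x 40 mm, 190 mm long with its two black caps, lying flat on the table. Origin mid-length on its underside, x along its length, z up. 0.6 to 0.7 kg; a plug inside puts the balance point 33 to 39 mm from mid-length, towards either end: it differs by run and neither looks nor these axes tell. Held at mid-length it pulls about 0.23 N m to that side.
- leg_mid (a point): Centre of the leg: mid-length, mid-section (20 mm above its underside). Same axes as the leg.
- cradle: Blue steel welding cradle fixed to the table: base plate 270 (x) x 150 (y) x 10 mm carrying a rail sloping 35 degrees from level, low end at its own -x side (towards the robot), rising to +x. Origin mid-base, on the table. The whole stands 0.2 m high.
- bed: Sloping bed of the cradle. Origin on the end stop's face, midway across, level with the saddle floors; x up the slope from the stop, y across, z square to the slope (up and towards the robot). A leg fully home has its centre at x 95, y 0, z 20 mm. The stop is 50 mm wide and stands 40 mm above the floors. Between the saddles the 50 mm wide rail lies 20 mm below the floors: finger room.
- lower_saddle: Steel U saddle near the stop: floor 24 mm long along the bed, its middle 33 mm from the stop; cheeks 46 mm apart, 16 mm tall, then flared to 29 mm above the floor and 62 mm apart; 69 mm wide over all. Origin mid-floor, axes as the bed. It grips: the leg may not slide down by itself and is then pushed home.
- upper_saddle: The like saddle, 157 mm up the slope from the stop. Origin on the middle of its floor, axes as the bed. 100 mm are free between the two saddles.
- gel_tin: Bystander: round tin with a yellow band and blue lid, 86 mm across, 72 mm tall, standing. Origin under its centre, z up.
- try_square: Bystander: steel try square lying flat, dark stock 22 x 100 x 22 mm, blade 130 mm long along x. Origin between, on the table.
- chipping_hammer: Bystander: chipping hammer lying flat, 270 mm long along x, black rubber handle to -x, head to +x. Origin on the table under its shaft, near mid-length.
There are look-alikes about, which are no part of the job. Of the things like the leg, leave any that is turquoise or yellow; of the rest the larger one is meant.

How it is judged:
By the outcome, as a careful person would: the job done as asked, in the order asked, and still so for the second after the job is handed in, with the robot touching nothing.
It also fails if it takes over 38 s, if anything falls off the work surface, if the arm or the gripper's body presses on something with over 40 N, if the wrist force passes 120 N, or if a joint passes its speed limit or range.

## Working session

There is one attempt and no reset: what is moved stays moved. The work goes in short steps, Python scripts to look and compute and a shell command to move; the robot and the scene stay as the last step left them, time stands still between calls to the robot, and variables do not carry over. Pictures are saved under pics/ and viewed, and the job is handed in when it is done.

```bash
ls; mkdir -p pics; python3 - <<'E'
from bench import r
import cv2,json
print(r.tip_extent, r.read_state())
for n in ("scene","top","wrist"):
    c=r.camera(n); cv2.imwrite(f"pics/{n}0.png",c["frame"][:,:,::-1])
    print(n,c["fx"],c["fy"],c["cx"],c["cy"],c["k1"],c["camera_from_world"])
    for t in ("leg","cradle","gel_tin","try_square","chipping_hammer"):
        print(t,[( [round(float(x)) for x in d["rect"]],round(float(d["score"]),2)) for d in r.search_frame(c,t)])
E
```

```text
pics
0.011 {'time': 0.0, 'joint_positions': array([ 1.32638174,  0.33285301, -0.06469589,  1.46094702,  0.02162033,
        1.34991699, -0.08849284]), 'joint_vel': array([ 2.08434080e-04,  3.65134368e-04, -1.21115616e-03, -2.17088953e-03,
        9.62682081e-04,  8.78143764e-04, -6.75741834e-05]), 'joint_torque': array([-2.70734981e-04, -6.23250747e+01,  2.40020163e-02, -3.89900100e+01,
       -6.15422730e-02,  3.98465584e-02,  1.30287258e-04]), 'ee_pos': array([ 0.13739173, -0.6092861 ,  0.20796302]), 'eef_rot': array([ 9.93854238e-01,  1.10694375e-01, -1.23078463e-04, -7.03424680e-04]), 'ft_force': array([ 0.37980706,  0.23255967, -0.33550284]), 'torque': array([ 0.02885364, -0.03500828, -0.00690162]), 'width': 0.08675134520099738}
scene 472.6980790522229 472.6980790522229 258.15946097297126 183.44206660985952 -0.10279067197478368 [[-0.23043638  0.97280854 -0.02329421  0.09399122]
 [ 0.61692581  0.12753942 -0.77661847 -0.28694237]
 [-0.75253015 -0.19333195 -0.62954041  1.77438506]
 [ 0.          0.          0.          1.        ]]
leg [([328, 152, 366, 185], 0.78), ([306, 250, 381
[... 624 characters left out ...]
 201], 0.67), ([171, 171, 225, 227], 0.65), ([156, 117, 219, 143], 0.61)]
cradle [([338, 164, 405, 256], 0.93)]
gel_tin [([272, 161, 300, 189], 0.82)]
try_square [([258, 210, 301, 259], 0.64)]
chipping_hammer [([235, 111, 321, 150], 0.64), ([369, 218, 402, 233], 0.16)]
wrist 316.8899241567315 316.8899241567315 249.65378084652787 195.50261320568399 -0.07600645479472294 [[ 2.18813691e-01 -9.75766652e-01  9.81860479e-05 -6.24306100e-01]
 [-9.36536752e-01 -2.09988218e-01  2.80720253e-01 -3.42251986e-02]
 [-2.73896844e-01 -6.15173895e-02 -9.59789628e-01  3.90612555e-01]
 [ 0.00000000e+00  0.00000000e+00  0.00000000e+00  1.00000000e+00]]
leg []
cradle []
gel_tin []
try_square []
chipping_hammer []
```

View pics/scene0.png

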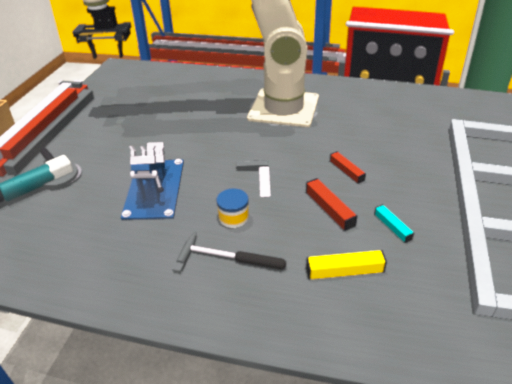

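View pics/top0.png

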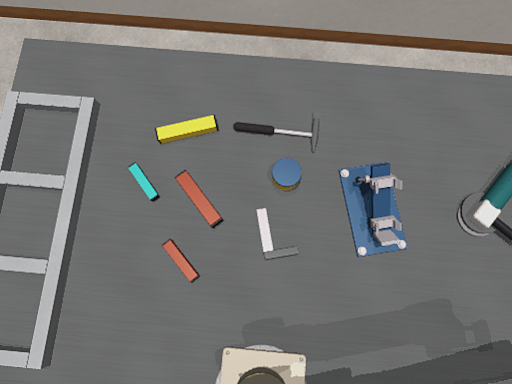

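View pics/wrist0.png

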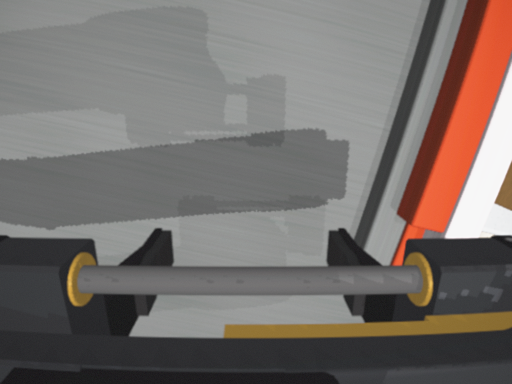

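Things that could be taken for the leg, top picture: large red tube (198,198), small red (180,260), turquoise (143,181) and yellow (187,128). I choose the large red-brown one at (198,198), then check crops of it and of the cradle.

```bash
python3 - <<'E'
import cv2,numpy as np
t=cv2.imread("pics/top0.png");s=cv2.imread("pics/scene0.png")
def z(i,a,b,c,d,w=400,h=300): return cv2.resize(i[b:d,a:c],(w,h),interpolation=cv2.INTER_CUBIC)
o=np.vstack([np.hstack([z(t,150,155,250,230),z(s,290,160,390,235)]),np.hstack([z(t,315,155,435,265-20),z(s,105,135,205,225)])])
cv2.imwrite("pics/crops.png",o)
E
```

```text
(no output)
```

View pics/crops.png

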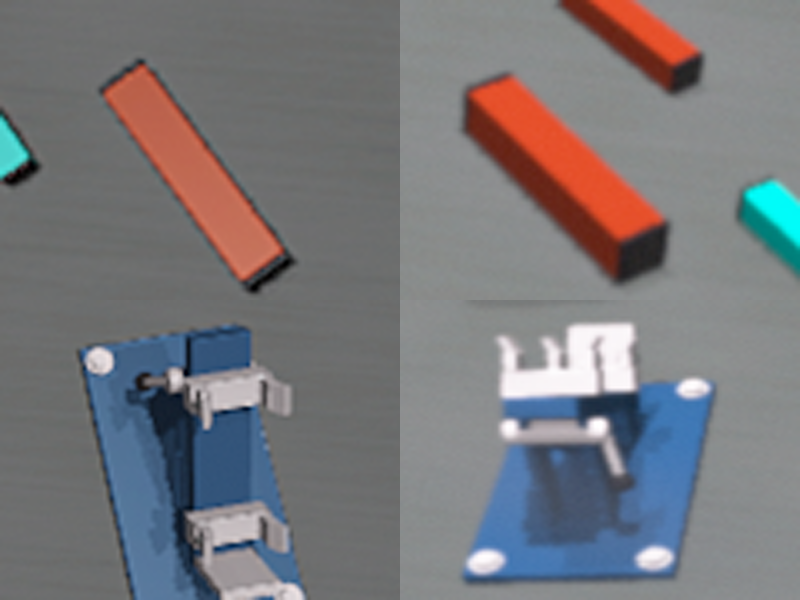

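The crop confirms the larger red-brown tube, about 190 mm with black caps. Next I fit poses.

```bash
cat > h.py <<'E'
import numpy as np,cv2,pickle
from scipy.spatial.transform import Rotation as R
from scipy.optimize import minimize,least_squares
def grab(r,name,tag):
    c=r.camera(name); cv2.imwrite(f"pics/{tag}.png",c["frame"][:,:,::-1]); pickle.dump(c,open(f"{tag}.pkl","wb")); return c
def proj(c,P):
    P=np.atleast_2d(P); M=np.array(c["camera_from_world"]); q=P@M[:3,:3].T+M[:3,3]
    s=q[:,:2]/q[:,2:]; s=s*(1+c["k1"]*(s**2).sum(1,keepdims=True))
    return s*[c["fx"],c["fy"]]+[c["cx"],c["cy"]]
def ray(c,uv):
    s0=(np.asarray(uv,float)-[c["cx"],c["cy"]])/[c["fx"],c["fy"]]; s=s0.copy()
    for _ in range(20): s=s0/(1+c["k1"]*(s**2).sum())
    M=np.array(c["camera_from_world"]); Rm=M[:3,:3]
    return -Rm.T@M[:3,3], Rm.T@np.append(s,1)
def onz(c,uv,z):
    o,d=ray(c,uv); return o+d*(z-o[2])/d[2]
E
python3 - <<'E'
from h import *
from bench import r
cs=[grab(r,n,n+"1") for n in("scene","top")]
box=[(290,160,372,235),(165,160,235,235)]
masks=[]
for c,b in zip(cs,box):
    hsv=cv2.cvtColor(c["frame"],cv2.COLOR_RGB2HSV); h,s,v=[hsv[...,i].astype(int) for i in range(3)]
    m=(((h<12)|(h>170))&(s>110)).astype(np.uint8); 
    n,l,st,ce=cv2.connectedComponentsWithStats(m)
    ids=[i for i in range(1,n) if b[0]<ce[i][0]<b[2] and b[1]<ce[i][1]<b[3]]
    i=max(ids,key=lambda i:st[i][4]); masks.append((l==i).astype(np.float32)); print(st[i],ce[i])
def box3(p,L):
    x,y,a=p; u=np.array([np.cos(a),np.sin(a)]);w=np.array([-u[1],u[0]])
    return np.array([[*(np.array([x,y])+sx*L/2*u+sy*.02*w),z] for sx in(-1,1) for sy in(-1,1) for z in(0,.04)])
def cost(q,which=(0,1)):
    e=0
    for k in which:
        c=cs[k]; H=cv2.convexHull(proj(c,box3(q[:3],q[3])).astype(np.float32))
        im=np.zeros((384*4,512*4),np.uint8); cv2.fillConvexPoly(im,np.round((H+.5)*4).astype(np.int32),1)
        im=cv2.resize(im.astype(np.float32),(512,384),interpolation=cv2.INTER_AREA)
        e+=np.abs(im-masks[k]).sum()
    return e
p0=onz(cs[1],(198,198),.04); print(p0)
a=onz(cs[1],(182,175),.04);b=onz(cs[1],(216,225),.04); yaw=np.arctan2(*(b-a)[[1,0]])
for w in((0,1),(0,),(1,)):
    best=min((minimize(lambda q:cost(q,w),[p0[0],p0[1],yaw,L],method="Nelder-Mead",options=dict(initial_simplex=np.array([p0[0],p0[1],yaw,L])+np.vstack([np.zeros(4),np.diag([.01,.01,.1,.01])]),maxiter=400)) for L in(.17,.18)),key=lambda m:m.fun)
    print(w,best.x,best.fun)
for uv in[(345,173),(362,251),(402,244)]: print(onz(cs[1],uv,.012))
print("scene",[onz(cs[0],uv,.012).round(4) for uv in [(126.5,213),(169,212.5),(178.5,162)]])
s=r.read_state();print(s["time"])
E
```

```text
[307 179  49  50 981] [329.37104995 201.95514781]
[176 171  45  54 799] [197.83604506 197.69461827]
[0.52454755 0.23097709 0.04      ]
(0, 1) [ 0.52715696  0.23318528 -2.40653837  0.169741  ] 221.8125
(0,) [ 0.52180948  0.22956892 -2.40717805  0.1608817 ] 139.1875
(1,) [ 0.52941499  0.23541925 -2.40620098  0.17256553] 39.75
[ 0.64627581 -0.20507198  0.012     ]
[ 0.41327593 -0.26368059  0.012     ]
[ 0.44386801 -0.38074011  0.012     ]
scene [array([ 0.68  , -0.3153,  0.012 ]), array([ 0.6525, -0.1976,  0.012 ]), array([ 0.4227, -0.2566,  0.012 ])]
1.0
```

Fit: leg centre ≈ (0.527, 0.233) with its axis at yaw ≈ 0.735. Cradle ≈ (0.548, -0.289) at yaw ≈ 0.25. On the way to the leg I go over the cradle and look at it with the wrist camera.

```bash
python3 -m jog '[[4.6,-2.5,-1.9,0,0,0,1],[4.6,-2.5,-1.9,0,0,0,1],[4.6,-2.5,-1.9,0,0,0,1],[4.6,-2.5,-1.9,0,0,0,1],[4.6,-2.5,-1.9,0,0,0,1],[4.6,-2.5,-1.9,0,0,0,1],[4.6,-2.5,-1.9,0,0,0,1],[4.6,-2.5,-1.9,0,0,0,1],[0,0,0,0,0,0,1]]'
python3 - <<'E'
from h import *
from bench import r
c=grab(r,"wrist","w2"); s=r.read_state(); print(s["joint_positions"].round(3),s["ft_force"])
c=grab(r,"scene","s2");c=grab(r,"top","t2")
E
```

```text
time: 2.12
ee_pos: [0.4561, -0.3298, 0.3622]
eef_rot: [0.993, 0.114, 0.002, 0.0]
ft_force: [-0.4, -1.3, 1.1]
width: 0.0875
[ 0.844  0.18  -0.347  1.343  0.061  1.628 -0.84 ] [-0.61566397 -0.52849691 -0.15517833]
```

View pics/w2.png

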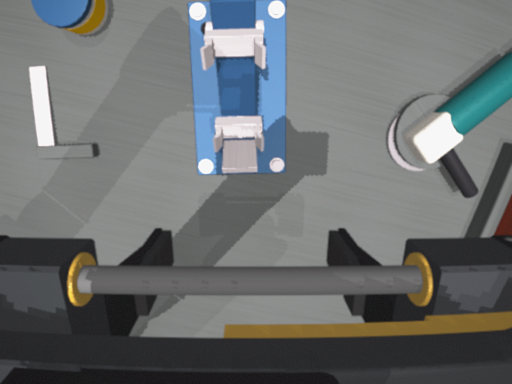

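The wrist view shows the whole cradle, with plate washers at about (198,11), (277,9), (206,166) and (277,165), and saddles at (235,42) and (238,128). I zoom in for exact points.

```bash
python3 - <<'E'
import cv2
t=cv2.imread("pics/w2.png")[0:185,175:305]
t=cv2.resize(t,None,fx=3.2,fy=3.2,interpolation=cv2.INTER_CUBIC)
for i in range(0,130,10):
    cv2.line(t,(int(i*3.2),0),(int(i*3.2),4 if i%50 else 12),(0,255,255),1)
    cv2.putText(t,str(175+i),(int(i*3.2),20),0,.35,(0,255,255),1)
for i in range(0,185,10): cv2.putText(t,str(i),(0,int(i*3.2)+4),0,.35,(0,255,255),1)
cv2.imwrite("pics/w2z.png",t)
E
```

```text
(no output)
```

View pics/w2z.png

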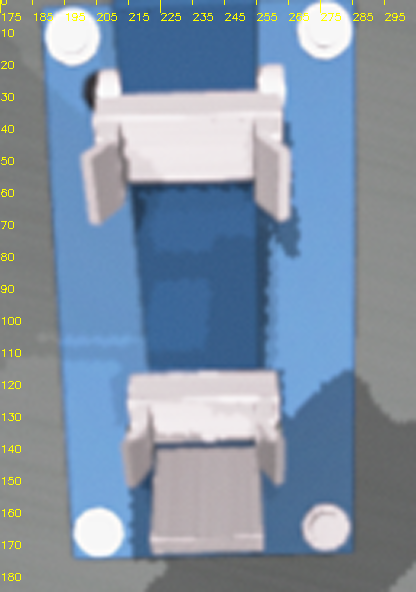

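```bash
cat > fit.py <<'E'
from h import *
c=pickle.load(open("w2.pkl","rb"))
px=lambda x,y:(175+x/3.2-.5+.16,y/3.2-.5+.16)
S=np.sin(np.radians(35));C=np.cos(np.radians(35))
bed=[((145,23,0),(128,182)),((145,-23,0),(254,180)),((145,31,29),(95,222)),((145,-31,29),(290,218)),
 ((21,31,29),(130,487)),((21,-31,29),(280,484)),((0,25,40),(152,537)),((0,-25,40),(263,535)),((21,23,0),(148,441)),((21,-23,0),(258,440))]
pl=[((-135,75,10),(75,557)),((-135,-75,10),(354,553))]
wa=[((1,1),(72,36)),((1,-1),(325,32)),((-1,1),(99,532)),((-1,-1),(326,528))]
def model(q):
    x,y,a,xb,h0,wx,wy,yb=q
    b=np.array([p for p,_ in bed])/1e3
    B=np.c_[xb+b[:,0]*C-b[:,2]*S, yb+b[:,1], h0+b[:,0]*S+b[:,2]*C]
    P=np.array([p for p,_ in pl])/1e3
    W=np.array([[sx*wx,sy*wy,.012] for (sx,sy),_ in wa])
    A=np.vstack([B,P,W]); ca,sa=np.cos(a),np.sin(a)
    return np.c_[x+A[:,0]*ca-A[:,1]*sa,y+A[:,0]*sa+A[:,1]*ca,A[:,2]]
obs=np.array([px(*o) for _,o in bed+pl+wa])
f=lambda q:np.r_[(proj(c,model(q))-obs).ravel(),(q[7])/.001,(q[4]-.079)/.003]
s=least_squares(f,[.548,-.289,.248,-.09,.079,.12,.06,0],loss="soft_l1",x_scale=.01)
print(s.x.round(4)); print((proj(c,model(s.x))-obs).round(1).tolist())
x,y,a,xb,h0,_,_,yb=s.x
def bedw(p):
    p=np.array(p); v=np.array([xb+p[0]*C-p[2]*S,yb+p[1],h0+p[0]*S+p[2]*C]); return np.array([x+v[0]*np.cos(a)-v[1]*np.sin(a),y+v[0]*np.sin(a)+v[1]*np.cos(a),v[2]])
print("home centre",bedw((.095,0,.02)))
if __name__=="__main__":
  for n in("scene1","top1"):
    d=pickle.load(open(n+".pkl","rb")); im=cv2.resize(d["frame"][:,:,::-1].copy(),None,fx=4,fy=4)
    for u in proj(d,model(s.x)): cv2.circle(im,tuple(np.round((u+.5)*4).astype(int)),3,(0,255,0),-1)
    sub=im[540:900,440:800] if n[0]=="s" else im[600:1060,1300:1680]
    cv2.imwrite(f"pics/fit_{n}.png",sub)
E
python3 fit.py; python3 -c "
import cv2,numpy as np
a=cv2.imread('pics/fit_scene1.png');b=cv2.imread('pics/fit_top1.png');H=460
o=np.zeros((H,a.shape[1]+b.shape[1],3),np.uint8);o[:a.shape[0],:a.shape[1]]=a;o[:b.shape[0],a.shape[1]:]=b;cv2.imwrite('pics/fitA.png',o)"
```

```text
[ 0.546  -0.291   0.2489 -0.0845  0.0668  0.1197  0.0599 -0.    ]
[[-0.3, -0.8], [0.4, -1.2], [1.0, -0.2], [-2.9, -0.3], [1.0, 0.3], [-1.0, 0.2], [-0.6, 0.9], [0.2, 0.7], [2.0, 0.6], [-0.4, 0.2], [-0.7, 0.9], [0.1, 0.3], [0.3, 0.1], [0.1, -0.6], [-0.0, -0.1], [0.1, -0.4]]
home centre [ 0.52845674 -0.29551792  0.13765389]
```

View pics/fitA.png

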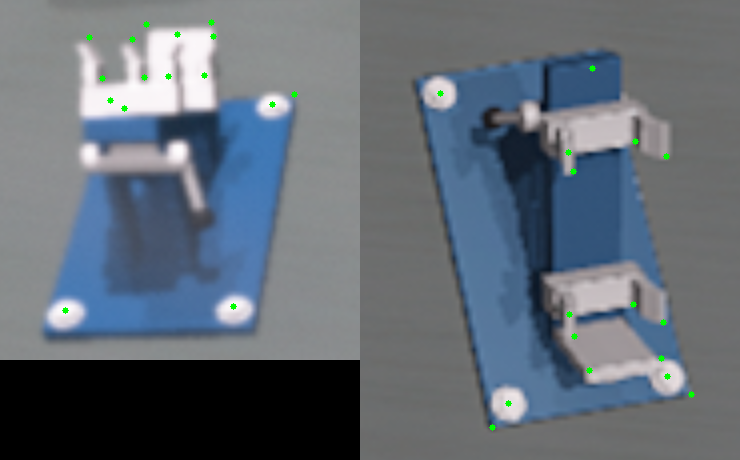

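The model fits to within about 1 px, and the washers come out at ±0.120/±0.060. The same offset shows in every overlay point, so it is camera calibration. Home centre ≈ (0.528, -0.296, 0.138). Next the leg.

```bash
python3 -m jog '[[1.8,-4.8,1.4,0,0,0,1],[1.8,-4.8,1.4,0,0,0,1],[1.8,-4.8,1.4,0,0,0,1],[1.8,-4.8,1.4,0,0,0,1],[1.8,-4.8,1.4,0,0,0,1],[1.8,-4.8,1.4,0,0,0,1],[1.8,-4.8,1.4,0,0,0,1],[1.8,-4.8,1.4,0,0,0,1],[1.8,-4.8,1.4,0,0,0,1],[1.8,-4.8,1.4,0,0,0,1],[1.8,-4.8,1.4,0,0,-0.1,1],[0,0,0,0,0,-0.13,1],[0,0,0,0,0,-0.14,1],[0,0,0,0,0,-0.14,1],[0,0,0,0,0,0,1]]'
python3 - <<'E'
from h import *
from bench import r
c=grab(r,"wrist","w3"); s=r.read_state(); print(s["joint_positions"].round(3),s["ee_pos"],R.from_quat(s["eef_rot"]).as_matrix().round(3))
E
```

```text
time: 4.15
ee_pos: [0.5299, 0.2232, 0.2061]
eef_rot: [0.934, 0.356, -0.0, 0.0]
ft_force: [0.1, 0.7, -0.0]
width: 0.0873
[ 0.219  0.338 -0.859  1.565  0.26   1.359 -1.511] [0.52982913 0.22350335 0.20628641] [[ 0.747  0.664 -0.   ]
 [ 0.664 -0.747 -0.001]
 [-0.001  0.    -1.   ]]
```

View pics/w3.png

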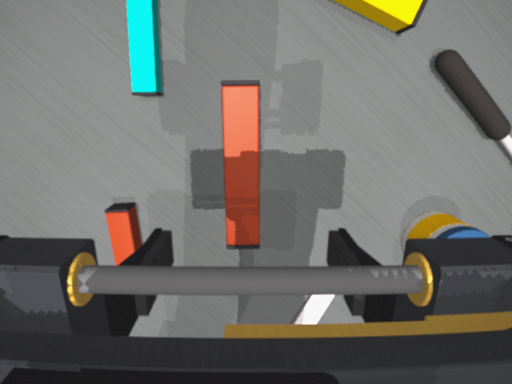

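```bash
python3 - <<'E'
from h import *
c=pickle.load(open("w3.pkl","rb"))
hsv=cv2.cvtColor(c["frame"],cv2.COLOR_RGB2HSV); h,s,v=[hsv[...,i].astype(int) for i in range(3)]
m=(((h<12)|(h>170))&(s>110)).astype(np.uint8)
m[:,:200]=0;m[:,280:]=0;m[250:]=0
rr,cc=np.nonzero(m);print(rr.min(),rr.max(),cc.min(),cc.max())
row=lambda k:(np.nonzero(m[k])[0].min()+np.nonzero(m[k])[0].max())/2
print([row(k) for k in(90,120,150,180,210,240)])
g=cv2.cvtColor(c["frame"],cv2.COLOR_RGB2GRAY);print(g[76:92,241],g[238:258,242])
A=onz(c,(row(rr.min()+3),rr.min()-.5),.04);B=onz(c,(row(rr.max()-3),rr.max()+.5),.04)
print(A,B,(A+B)/2,np.linalg.norm(A-B),np.arctan2(*(A-B)[[1,0]]))
E
```

```text
85 245 222 259
[np.float64(240.0), np.float64(241.0), np.float64(241.0), np.float64(241.0), np.float64(242.5), np.float64(243.0)]
[136 135 137 128  97  84  86  82  67  80 127 156 169 171 171 169] [76 76 76 76 76 73 63 45 41 43 51 71 83 89 90 89 90 90 90 92]
[0.59365735 0.29481497 0.04      ] [0.46019686 0.1732376  0.04      ] [0.5269271  0.23402629 0.04      ] 0.1805346468141481 0.7388382879988491
```

Leg centre (0.527, 0.234), yaw 0.739, which agrees with the first fit. I descend.

```bash
python3 -m jog '[[0.5,-1.0,4.0,0,0,-0.012,1],[0,0,4.5,0,0,0,1],[0,0,4.5,0,0,0,1],[0,0,3.5,0,0,0,1],[0,0,1.8,0,0,0,1],[0,0,0,0,0,0,1]]' 60
python3 - <<'E'
from h import *
from bench import r
s=r.read_state(); print(s["ee_pos"],R.from_quat(s["eef_rot"]).as_matrix().round(3)[:,0],s["ft_force"],s["torque"])
E
```

```text
time: 4.95
ee_pos: [0.5262, 0.2352, 0.0231]
eef_rot: [0.932, 0.363, -0.001, 0.0]
ft_force: [0.1, -0.3, 0.7]
width: 0.0873
[0.52622535 0.23521987 0.02314399] [ 0.737  0.676 -0.001] [ 0.06093169 -0.32347523  0.72556917] [ 0.01805224 -0.01373376 -0.00969059]
```

```bash
python3 -m jog '[[0,-0.1,0.6,0,0,0,1],[0,0,0,0,0,0,-1],[0,0,0,0,0,0,-1],[0,0,0,0,0,0,-1],[0,0,0,0,0,0,-1],[0,0,0,0,0,0,-1]]' 60
python3 - <<'E'
from h import *
from bench import r
s=r.read_state(); print(s["ee_pos"],R.from_quat(s["eef_rot"]).as_matrix().round(3)[:,0],s["ft_force"],s["torque"],s["width"])
E
```

```text
time: 5.7
ee_pos: [0.5261, 0.2363, 0.0178]
eef_rot: [0.932, 0.363, 0.0, 0.0]
ft_force: [2.9, -1.6, 0.8]
width: 0.0451
[0.5260896  0.23631094 0.01780825] [0.736 0.677 0.   ] [ 2.92160253 -1.59164778  0.81382419] [-0.52946183 -0.6552947  -0.01521562] 0.045138817267128796
```

```bash
python3 -m jog '[[0,0,0,0,0,0,-1],[0,0,0,0,0,0,-1]]' 60
python3 - <<'E'
from h import *
from bench import r
s=r.read_state(); print(s["ft_force"],s["torque"],s["width"])
E
python3 -m jog '[[0,0,-1.5,0,0,0,-1],[0,0,-2,0,0,0,-1],[0,0,-2,0,0,0,-1],[0,0,-2,0,0,0,-1],[0,0,-1,0,0,0,-1],[0,0,0,0,0,0,-1],[0,0,0,0,0,0,-1]]' 60
python3 - <<'E'
from h import *
from bench import r
s=r.read_state(); print(s["ft_force"],s["torque"],s["width"])
Rm=R.from_quat(s["eef_rot"]).as_matrix();print("tool",Rm.T@s["ft_force"],Rm.T@s["torque"],s["ee_pos"])
grab(r,"wrist","w4");s=r.read_state();print("tool",Rm.T@s["ft_force"],Rm.T@s["torque"]);grab(r,"scene","s4")
E
```

```text
time: 5.95
ee_pos: [0.5266, 0.2359, 0.0179]
eef_rot: [0.932, 0.363, 0.0, 0.0]
ft_force: [3.6, -3.8, 0.5]
width: 0.0393
[ 3.57010302 -3.81426467  0.53413434] [-0.78093344 -0.85712745  0.09495098] 0.03934329069066654
time: 6.82
ee_pos: [0.5255, 0.2361, 0.102]
eef_rot: [0.932, 0.363, -0.001, 0.0]
ft_force: [0.1, -0.3, -7.1]
width: 0.0388
[ 0.1440293  -0.31138845 -7.13616538] [ 0.10703515 -0.19425574  0.02214166] 0.03884707754224585
tool [-0.09669262  0.32852917  7.13619525] [-0.05276449  0.21542496 -0.02213738] [0.52546705 0.23614302 0.10201222]
tool [0.28862269 0.53548924 6.82849576] [-0.04856892  0.22238621 -0.01250522]
```

View pics/w4.png

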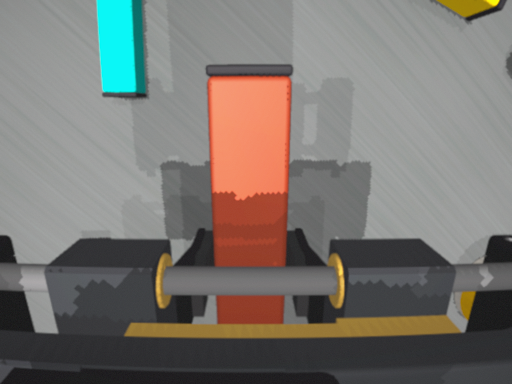

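View pics/s4.png

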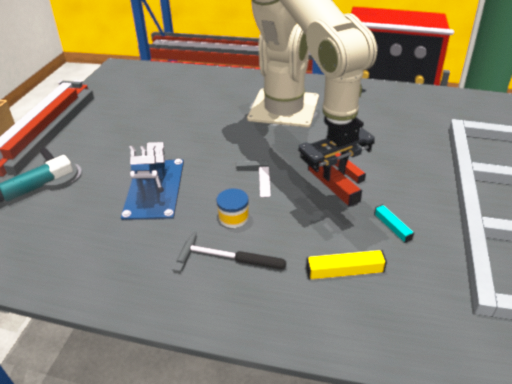

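The lift shows a weight of about 7 N and a tool-y moment of +0.22 N·m. Gravity therefore acts about 31 mm towards tool −x, so the heavy end is the one nearer the robot. The cradle pose needs tool x up the slope. I check that the leg stayed level in the grip and compute the targets.

```bash
cat > tgt.py <<'E'
from fit import *
bx=np.array([C*np.cos(a),C*np.sin(a),S]); bz=np.array([-S*np.cos(a),-S*np.sin(a),C]); by=np.cross(bz,bx)
RT=np.c_[bx,-by,-bz]
def need(s,p):
    Rm=R.from_quat(s["eef_rot"]).as_matrix()
    print("shift cm",(Rm.T@(bedw(p)-s["ee_pos"])*100).round(2),"rot",R.from_matrix(Rm.T@RT).as_rotvec().round(3))
def inbed(P): 
    d=np.asarray(P)-bedw((0,0,0)); return np.array([d@bx,d@by,d@bz])
E
python3 - <<'E'
from tgt import *
c=pickle.load(open("w4.pkl","rb"))
u=np.array([np.cos(.739),np.sin(.739)]);w=np.array([-u[1],u[0]]);m=np.array([.527-.0006,.234+.0002])
for dz in(0,):
  for sx in(.095,0.05):
    for zz in(.124,.084): print(sx,zz,[proj(c,np.append(m+sx*u+sy*.02*w,zz)).round(1).tolist() for sy in(1,-1)])
print("home",bedw((.096,0,.018)),"pre",bedw((.106,0,.16)))
E
```

```text
[ 0.546  -0.291   0.2489 -0.0845  0.0668  0.1197  0.0599 -0.    ]
[[-0.3, -0.8], [0.4, -1.2], [1.0, -0.2], [-2.9, -0.3], [1.0, 0.3], [-1.0, 0.2], [-0.6, 0.9], [0.2, 0.7], [2.0, 0.6], [-0.4, 0.2], [-0.7, 0.9], [0.1, 0.3], [0.3, 0.1], [0.1, -0.6], [-0.0, -0.1], [0.1, -0.4]]
home centre [ 0.52845674 -0.29551792  0.13765389]
0.095 0.124 [[[213.4, 63.2]], [[301.0, 63.7]]]
0.095 0.084 [[[221.1, 71.6]], [[290.3, 71.9]]]
0.05 0.124 [[[215.6, 160.4]], [[297.1, 160.8]]]
0.05 0.084 [[[222.4, 149.0]], [[287.8, 149.3]]]
home [ 0.53036243 -0.29503347  0.13658917] pre [ 0.45936427 -0.31308204  0.25864452]
```

```bash
python3 -m jog '[[-2.5,2.1,-3,0,0,0,-1],[-3.5,3,-3,0,0,0,-1],[-3.5,3,-3,0,0,0,-1],[-3.5,3,-3,0,0,0,-1],[-3.6,3,-1,0,0,0,-1],[-3.6,3,-0.8,0,0,0,-1],[-3.6,3,-0.8,0,0,0,-1],[-3.6,3,-0.8,0,0,0,-1],[-3.6,3,-0.8,0,0,0,-1],[-3.6,3,-0.8,0,0,0,-1],[-3.6,3,-0.8,0,0,0,-1],[-2.5,2.1,-0.5,0,0,0,-1],[-1.2,1,0,0,0,0,-1]]' 60
python3 - <<'E'
from tgt import *
from bench import r
s=r.read_state();print(s["ee_pos"],s["joint_positions"].round(2)); need(s,(.106,0,.16))
E
```

```text
time: 8.55
ee_pos: [0.4551, -0.3079, 0.2851]
eef_rot: [0.932, 0.362, -0.0, -0.0]
ft_force: [-0.1, 0.8, -8.8]
width: 0.0395
[ 0.546  -0.291   0.2489 -0.0845  0.0668  0.1197  0.0599 -0.    ]
[[-0.3, -0.8], [0.4, -1.2], [1.0, -0.2], [-2.9, -0.3], [1.0, 0.3], [-1.0, 0.2], [-0.6, 0.9], [0.2, 0.7], [2.0, 0.6], [-0.4, 0.2], [-0.7, 0.9], [0.1, 0.3], [0.3, 0.1], [0.1, -0.6], [-0.0, -0.1], [0.1, -0.4]]
home centre [ 0.52845674 -0.29551792  0.13765389]
[ 0.45514788 -0.30794669  0.28510627] [ 0.98  0.17 -0.53  1.52  0.09  1.48 -0.38]
shift cm [-0.04  0.67  2.65] rot [-0.151  0.599  0.477]
```

```bash
sed -i 's/^print(s.x/#&/;s/^print("home/#&/' fit.py; python3 -m jog '[[0,0,0,0,0,0.16,-1],[0,0,0,0,0,0.165,-1],[0,0,0,0,0,0.165,-1],[0,0,0,0,0.15,0,-1],[0,0,0,0,0.155,0,-1],[0,0,0,0,0.155,0,-1],[0,0,0,0,0.15,0,-1],[0,0,0,0,0,0,-1]]' 60
python3 - <<'E'
from tgt import *
from bench import r
s=r.read_state();print(s["ee_pos"],s["joint_positions"].round(2),s["ft_force"],s["torque"]); need(s,(.106,0,.118))
grab(r,"wrist","w5");grab(r,"scene","s5");grab(r,"top","t5")
im=cv2.imread("pics/s5.png")[100:240,70:260];cv2.imwrite("pics/s5z.png",cv2.resize(im,None,fx=4,fy=4,interpolation=cv2.INTER_CUBIC))
E
```

```text
time: 9.55
ee_pos: [0.4534, -0.3063, 0.2834]
eef_rot: [0.947, 0.119, 0.297, -0.039]
ft_force: [0.3, 0.0, -7.3]
width: 0.0388
[ 0.45336184 -0.30627285  0.28335812] [ 1.22 -0.07 -0.35  1.89 -0.64  1.12 -0.22] [ 2.76003695e-01  2.86894584e-03 -7.31385418e+00] [-0.34645196  1.43009304  0.04839173]
shift cm [-1.06  0.83  6.46] rot [-0.004  0.003 -0.   ]
```

View pics/w5.png

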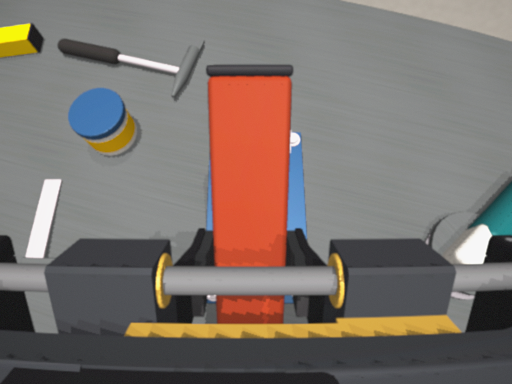

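View pics/s5z.png

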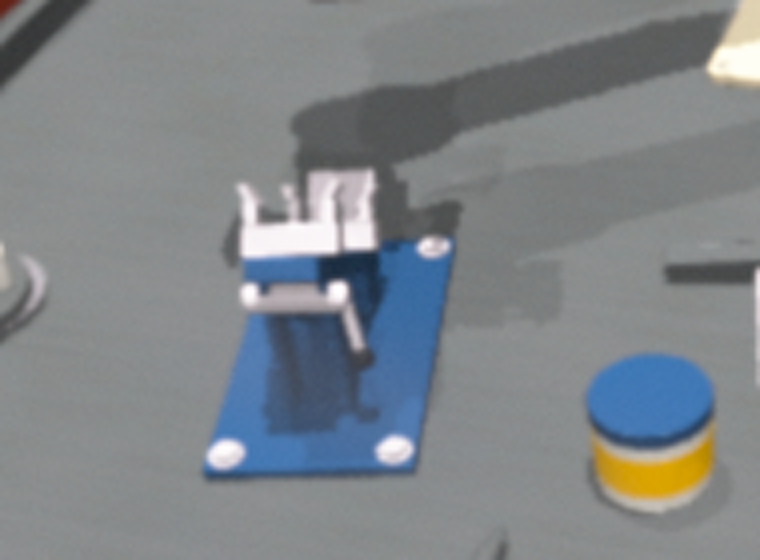

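The leg sits centred and square in the grip: the far cap spans u 207–293 and its outer edge is at v ≈ 65. I lower to about 50 mm above the saddle floors and 12 mm off the stop, then look.

```bash
python3 -m jog '[[-0.4,0.4,2.5,0,0,0,-1],[-0.5,0.4,3.5,0,0.003,0,-1],[0,0,3,0,0,0,-1],[0,0,2,0,0,0,-1],[0,0,0,0,0,0,-1]]' 60
python3 - <<'E'
from tgt import *
from bench import r
s=r.read_state();print(s["ee_pos"],inbed(s["ee_pos"]),s["ft_force"]); need(s,(.108,0,.07))
for n in("wrist","scene","top"): grab(r,n,n[0]+"6")
im=cv2.imread("pics/s6.png")[110:230,90:220];t=cv2.imread("pics/t6.png")[145:265,315:445]
cv2.imwrite("pics/st6.png",np.hstack([cv2.resize(i,(400,370),interpolation=cv2.INTER_CUBIC) for i in(im,t)]))
E
```

```text
time: 10.32
ee_pos: [0.5133, -0.2975, 0.1898]
eef_rot: [0.946, 0.123, 0.299, -0.04]
ft_force: [-0.6, -0.3, -6.7]
width: 0.0392
[ 0.51325968 -0.29750237  0.18979837] [0.11244338 0.0018209  0.07144267] [-0.55158006 -0.29371497 -6.69475185]
shift cm [-0.45  0.18  0.14] rot [-0.007 -0.001  0.007]
```

View pics/w6.png

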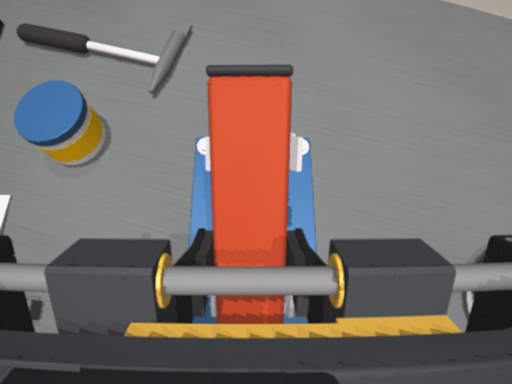

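View pics/st6.png

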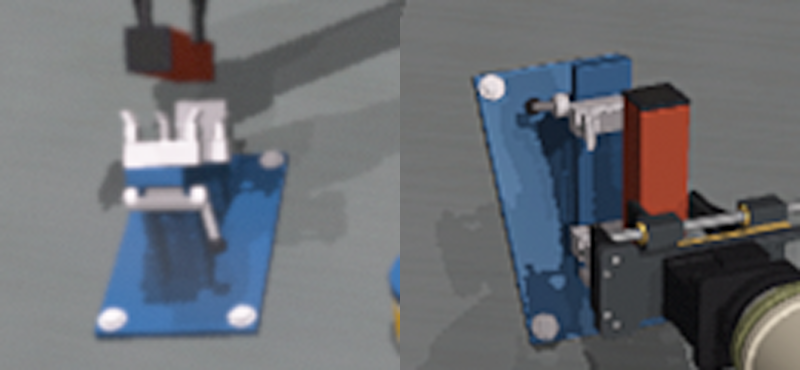

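```bash
python3 - <<'E'
from tgt import *
c=pickle.load(open("w6.pkl","rb"))
im=cv2.resize(cv2.imread("pics/w6.png"),None,fx=5,fy=5,interpolation=cv2.INTER_CUBIC)
for p in [(x,y,z) for x in(.145,.169) for y,z in((.023,0),(-.023,0),(.023,.016),(-.023,.016),(.031,.029),(-.031,.029))]:
    u=proj(c,bedw(p))[0]; cv2.circle(im,tuple(np.round((u+.5)*5).astype(int)),3,(0,255,0),-1)
W=np.array([[sx*.12,sy*.06,.012] for sx in(1,-1) for sy in(1,-1)])
for w in W:
    u=proj(c,np.array([x+w[0]*np.cos(a)-w[1]*np.sin(a),y+w[0]*np.sin(a)+w[1]*np.cos(a),w[2]]))[0];print(u);cv2.circle(im,tuple(np.round((u+.5)*5).astype(int)),3,(0,255,255),-1)
cv2.imwrite("pics/w6z.png",im[550:1150,870:1630])
E
```

```text
[206.42537839 145.30145307]
[299.26302974 145.93861492]
[195.35426116 347.58312766]
[307.83818908 348.58731553]
```

View pics/w6z.png

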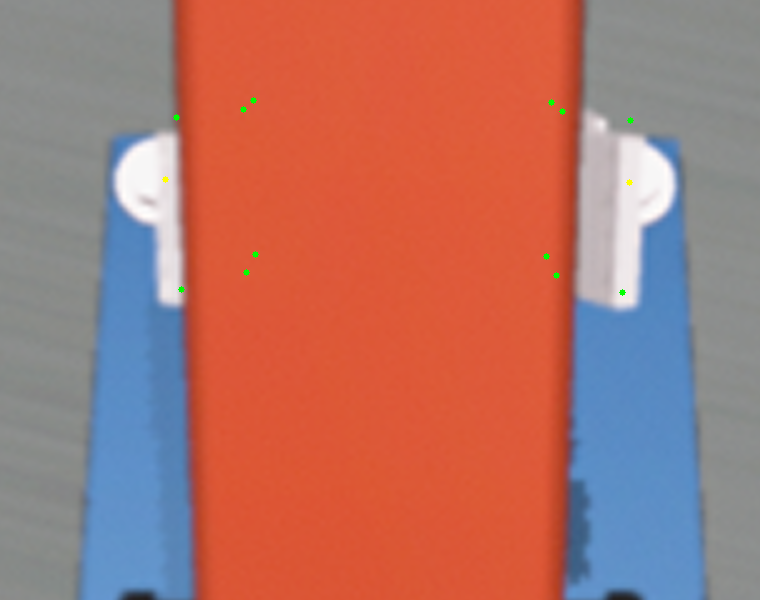

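The model matches the saddle in the picture: the outer flare edges are within 1 px. The leg is 2–2.5 mm to image-left, so I correct that and lower until just above the floors.

```bash
python3 -m jog '[[-0.4,0.22,0.5,-0.007,0,0.007,-1],[0,0,1.5,0,0,0,-1],[0,0,1.5,0,0,0,-1],[0,0,1.0,0,0,0,-1],[0,0,0,0,0,0,-1]]' 60
python3 - <<'E'
from tgt import *
from bench import r
s=r.read_state();print(inbed(s["ee_pos"]),s["ft_force"]); need(s,(.106,0,.019))
for n in("wrist","scene"): grab(r,n,n[0]+"7")
t=cv2.imread("pics/w7.png")[100:220,185:315];im=cv2.imread("pics/s7.png")[110:230,90:220]
cv2.imwrite("pics/st7.png",np.hstack([cv2.resize(i,(400,370),interpolation=cv2.INTER_CUBIC) for i in(im,t)]))
E
```

```text
time: 11.1
ee_pos: [0.5345, -0.2958, 0.1504]
eef_rot: [0.946, 0.117, 0.299, -0.037]
ft_force: [-0.3, 0.1, -7.4]
width: 0.0391
[ 0.10707088 -0.00176708  0.02707929] [-0.30976808  0.13689758 -7.43892104]
shift cm [-0.11 -0.18  0.81] rot [ 0.002 -0.002 -0.003]
```

View pics/st7.png

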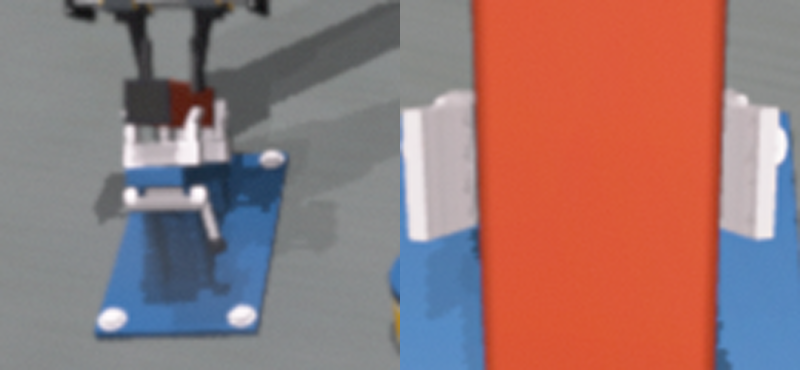

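Model and picture agree that the leg is now 1.8 mm to image-right. I correct this and lower gently onto the floors.

```bash
python3 -m jog '[[-0.1,-0.18,0,0.002,-0.002,-0.003,-1],[0,0,0.3,0,0,0,-1],[0,0,0.25,0,0,0,-1],[0,0,0,0,0,0,-1]]' 60
python3 - <<'E'
from tgt import *
from bench import r
s=r.read_state();Rm=R.from_quat(s["eef_rot"]).as_matrix();print(inbed(s["ee_pos"]),s["ft_force"],Rm.T@s["ft_force"],Rm.T@s["torque"]); need(s,(.106,0,.019))
E
```

```text
time: 11.7
ee_pos: [0.5362, -0.2942, 0.1462]
eef_rot: [0.946, 0.118, 0.299, -0.036]
ft_force: [0.1, 0.2, -7.0]
width: 0.0392
[ 0.10628579 -0.00066481  0.02247239] [ 0.05136728  0.19887741 -6.95673385] [-3.90966407 -0.19103315  5.75468243] [ 0.05711837 -1.43409822 -0.04611983]
shift cm [-0.03 -0.07  0.35] rot [ 0.002 -0.    -0.   ]
```

```bash
python3 -m jog '[[0,-0.07,0.15,0,0,0,-1],[0,0,0.15,0,0,0,-1],[0,0,0,0,0,0,-1]]' 60
python3 - <<'E'
from tgt import *
from bench import r
s=r.read_state();Rm=R.from_quat(s["eef_rot"]).as_matrix();print(inbed(s["ee_pos"]),s["ft_force"],Rm.T@s["ft_force"],Rm.T@s["torque"]); need(s,(.096,0,.019))
E
```

```text
time: 12.08
ee_pos: [0.5377, -0.2932, 0.1437]
eef_rot: [0.946, 0.118, 0.299, -0.036]
ft_force: [-0.1, -0.5, -7.3]
width: 0.0392
[1.06301275e-01 7.93137193e-06 1.95032479e-02] [-0.105705   -0.52088623 -7.33414611] [-4.39624274  0.4673478   5.87595363] [ 0.04435533 -1.41036857  0.01577872]
shift cm [-1.03  0.    0.05] rot [ 0.002 -0.    -0.   ]
```

```bash
cat > st.py <<'E'
from tgt import *
from bench import r
s=r.read_state();Rm=R.from_quat(s["eef_rot"]).as_matrix();print("bed",inbed(s["ee_pos"]).round(4),"F",(Rm.T@s["ft_force"]).round(2),"T",(Rm.T@s["torque"]).round(3),s["width"]); need(s,(.096,0,.018))
E
python3 -m jog '[[0,0,0.1,0,0,0,-1],[0,0,0.1,0,0,0,-1],[0,0,0,0,0,0,-1]]' 60; python3 st.py
```

```text
time: 12.45
ee_pos: [0.5388, -0.293, 0.1422]
eef_rot: [0.946, 0.118, 0.299, -0.036]
ft_force: [0.4, -0.3, -7.5]
width: 0.0395
bed [ 1.063e-01 -1.000e-04  1.760e-02] F [-4.08  0.37  6.36] T [ 0.015 -1.421  0.049] 0.03954368660439468
shift cm [-1.03 -0.01 -0.04] rot [ 0.002 -0.     0.   ]
```

```bash
python3 -m jog '[[0,0,0.1,0,0,0,-1],[0,0,0.1,0,0,0,-1],[0,0,0,0,0,0,-1]]' 60; python3 st.py
```

```text
time: 12.82
ee_pos: [0.5399, -0.2927, 0.1405]
eef_rot: [0.946, 0.118, 0.299, -0.036]
ft_force: [0.5, -0.1, -6.3]
width: 0.0394
bed [ 1.063e-01 -1.000e-04  1.560e-02] F [-3.2   0.21  5.46] T [ 0.059 -1.44  -0.024] 0.03941979484700023
shift cm [-1.03 -0.01 -0.24] rot [ 0.002 -0.    -0.   ]
```

```bash
python3 -m jog '[[0,0,0.1,0,0,0,-1],[0,0,0.05,0,0,0,-1],[0,0,0,0,0,0,-1]]' 60; python3 st.py; python3 -m jog '[[0,0,0.1,0,0,0,-1],[0,0,0.05,0,0,0,-1],[0,0,0,0,0,0,-1]]' 60; python3 st.py
```

```text
time: 13.2
ee_pos: [0.5408, -0.2926, 0.1395]
eef_rot: [0.946, 0.118, 0.299, -0.036]
ft_force: [-0.4, -0.1, -5.0]
width: 0.039
bed [ 0.1065 -0.0002  0.0142] F [-3.23 -0.06  3.85] T [ 0.028 -1.406  0.008] 0.039041959428543056
shift cm [-1.05 -0.02 -0.38] rot [ 0.002 -0.     0.   ]
time: 13.58
ee_pos: [0.5415, -0.2927, 0.139]
eef_rot: [0.946, 0.118, 0.299, -0.036]
ft_force: [-8.7, 2.3, 4.6]
width: 0.0391
bed [ 0.1067 -0.0005  0.0134] F [-3.82 -4.32 -8.35] T [ 1.108 -1.591  0.067] 0.03907246443392842
shift cm [-1.07 -0.04 -0.46] rot [ 0.003 -0.     0.   ]
```

```bash
python3 - <<'E'
from h import *
from bench import r
for n in("wrist","scene","top"): grab(r,n,n[0]+"8")
t=cv2.imread("pics/w8.png")[95:225,180:320];im=cv2.imread("pics/s8.png")[115:205,95:195];u=cv2.imread("pics/t8.png")[155:265,330:440]
cv2.imwrite("pics/st8.png",np.vstack([np.hstack([cv2.resize(i,(400,370),interpolation=cv2.INTER_CUBIC) for i in(im,t)])]))
cv2.imwrite("pics/t8z.png",cv2.resize(u,(550,550),interpolation=cv2.INTER_CUBIC))
E
```

```text
(no output)
```

View pics/st8.png

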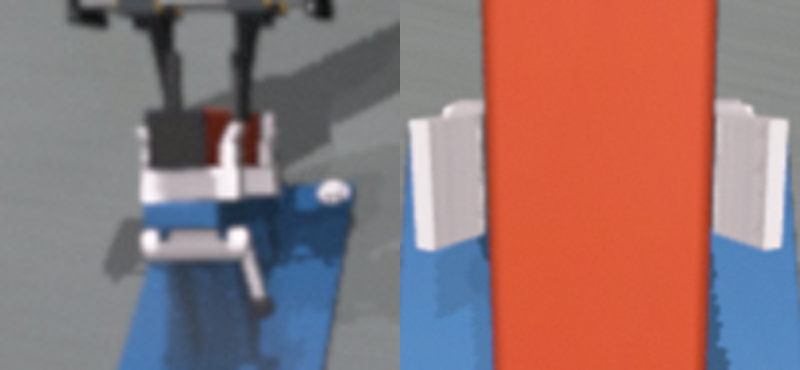

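View pics/t8z.png

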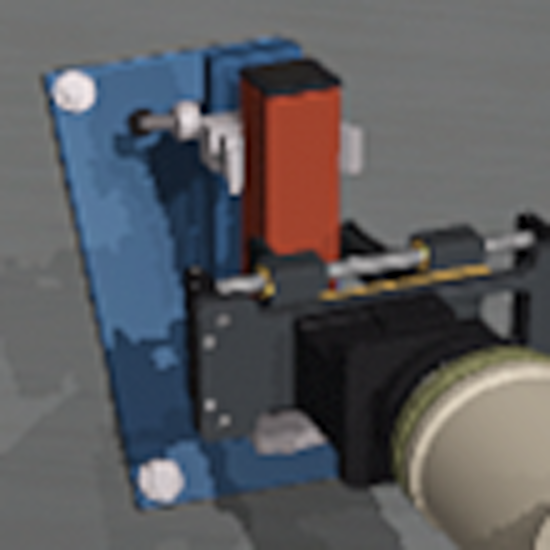

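The leg lies centred between the upper cheeks and its cap rests at floor level. Contact started at bed z ≈ 14 mm and now presses about 14 N. I ease off slightly and slide it down towards the stop, still gripping.

```bash
python3 -m jog '[[-0.2,-0.03,-0.04,0,0,0,-1],[-0.2,0,0,0,0,0,-1],[-0.2,0,0,0,0,0,-1],[0,0,0,0,0,0,-1]]' 60; python3 st.py
```

```text
time: 14.22
ee_pos: [0.5368, -0.2939, 0.1357]
eef_rot: [0.946, 0.118, 0.299, -0.036]
ft_force: [-1.1, -1.0, 4.8]
width: 0.039
bed [ 0.1009 -0.0005  0.0135] F [ 1.67  0.7  -4.72] T [ 0.078 -0.292  0.081] 0.038975576002170685
shift cm [-0.49 -0.04 -0.45] rot [ 0.003 -0.001  0.   ]
```

```bash
python3 -m jog '[[-0.2,0,0,0,0,0,-1],[-0.15,0,0,0,0,0,-1],[0,0,0,0,0,0,-1]]' 60; python3 st.py;  python3 -m jog '[[-0.1,0,0,0,0,0,-1],[-0.1,0,0,0,0,0,-1],[0,0,0,0,0,0,-1]]' 60; python3 st.py
```

```text
time: 14.6
ee_pos: [0.5342, -0.2945, 0.1338]
eef_rot: [0.946, 0.118, 0.299, -0.036]
ft_force: [-0.7, -0.6, 5.1]
width: 0.039
bed [ 0.0975 -0.0004  0.0135] F [ 2.27  0.46 -4.66] T [ 0.151 -0.126  0.08 ] 0.03901058774523111
shift cm [-0.15 -0.04 -0.45] rot [ 0.003 -0.001  0.   ]
time: 14.98
ee_pos: [0.5327, -0.2948, 0.1326]
eef_rot: [0.946, 0.118, 0.299, -0.036]
ft_force: [-0.3, -0.2, 6.7]
width: 0.0394
bed [ 0.0956 -0.0004  0.0134] F [ 3.57  0.14 -5.72] T [ 0.099 -0.047  0.109] 0.03938258065518145
shift cm [ 0.04 -0.04 -0.46] rot [ 0.003 -0.001  0.   ]
```

```bash
python3 -m jog '[[-0.1,0,0,0,0,0,-1],[-0.1,0,0,0,0,0,-1],[0,0,0,0,0,0,-1]]' 60; python3 st.py;  python3 -m jog '[[-0.1,0,0,0,0,0,-1],[0,0,0,0,0,0,-1]]' 60; python3 st.py
```

```text
time: 15.35
ee_pos: [0.5311, -0.2952, 0.1315]
eef_rot: [0.946, 0.118, 0.299, -0.036]
ft_force: [-1.1, 0.1, 5.7]
width: 0.0391
bed [ 0.0936 -0.0004  0.0135] F [ 2.44 -0.36 -5.3 ] T [ 0.185 -0.055  0.096] 0.03910365530611816
shift cm [ 0.24 -0.04 -0.45] rot [ 0.003 -0.001  0.   ]
time: 15.6
ee_pos: [0.5309, -0.2953, 0.1314]
eef_rot: [0.946, 0.118, 0.3, -0.036]
ft_force: [2.4, 0.4, 5.8]
width: 0.0393
bed [ 0.0934 -0.0004  0.0135] F [ 5.32  0.21 -3.37] T [0.138 0.383 0.091] 0.039255369730858705
shift cm [ 0.26 -0.04 -0.45] rot [ 0.003 -0.002  0.001]
```

```bash
python3 -m jog '[[-0.1,0,0,0,0,0,-1],[0,0,0,0,0,0,-1]]' 60; python3 st.py
python3 - <<'E'
from h import *
from bench import r
for n in("wrist","scene","top"): grab(r,n,n[0]+"9")
t=cv2.imread("pics/t9.png")[155:265,330:440];im=cv2.imread("pics/s9.png")[115:205,95:195]
cv2.imwrite("pics/st9.png",np.vstack([np.hstack([cv2.resize(i,(400,370),interpolation=cv2.INTER_CUBIC) for i in(im,t)])]))
E
```

```text
time: 15.85
ee_pos: [0.5308, -0.2953, 0.1313]
eef_rot: [0.946, 0.118, 0.3, -0.036]
ft_force: [5.5, 0.2, 5.5]
width: 0.0392
bed [ 0.0933 -0.0003  0.0135] F [ 7.58  1.15 -1.41] T [0.059 1.075 0.101] 0.03924255377195137
shift cm [ 0.27 -0.03 -0.45] rot [ 0.004 -0.003  0.001]
```

View pics/st9.png

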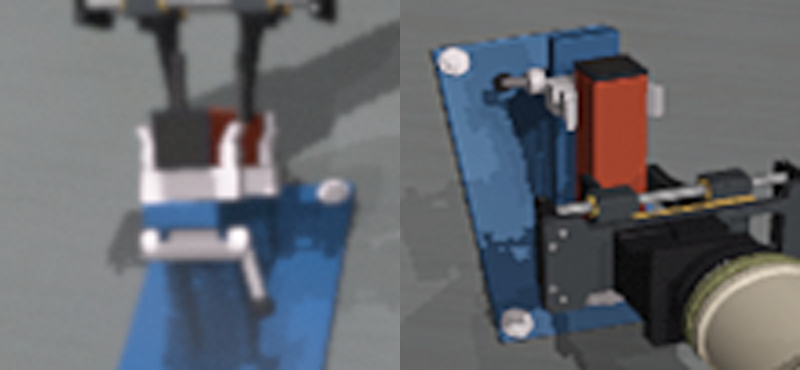

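Firm stop contact at bed x ≈ 93 mm: another 1 mm of command moves it only 0.1 mm while the force rises. I press lightly onto the floors, then release.

```bash
python3 -m jog '[[0,0,0.05,0,0,0,-1],[0.05,0,0,0,0,0,-1]]' 60; python3 st.py; python3 -m jog '[[0,0,0,0,0,0,0.6],[0,0,0,0,0,0,0.6],[0,0,0,0,0,0,0.6],[0,0,0,0,0,0,0.6]]'; python3 st.py
```

```text
time: 16.25
ee_pos: [0.5309, -0.2953, 0.1313]
eef_rot: [0.946, 0.118, 0.3, -0.036]
ft_force: [-3.8, 1.0, 13.4]
width: 0.0391
bed [ 0.0934 -0.0004  0.0134] F [  4.94  -1.89 -12.95] T [0.857 0.351 0.116] 0.039081971744788085
shift cm [ 0.26 -0.03 -0.46] rot [ 0.003 -0.002  0.001]
time: 16.75
ee_pos: [0.5295, -0.295, 0.1292]
eef_rot: [0.946, 0.118, 0.298, -0.036]
ft_force: [0.7, 0.2, -0.4]
width: 0.0671
bed [0.0911 0.0003 0.0124] F [ 0.34 -0.02  0.75] T [ 0.012 -0.653  0.017] 0.06711865699517441
shift cm [ 0.49  0.03 -0.56] rot [ 0.002  0.    -0.   ]
```

Released, with force ~0. I retreat straight back off the bed and look.

```bash
python3 -m jog '[[0,0,-1,0,0,0,0.6],[0,0,-2.5,0,0,0,0.6],[0,0,-4,0,0,0,0.6],[0,0,-4,0,0,0,0.6],[-1,0,-3,0,0,0,0.6],[-2,0,-2,0,0,0,0.6],[0,0,0,0,0,0,0.6]]'; python3 st.py
python3 - <<'E'
from h import *
from bench import r
for n in("wrist","scene","top"): grab(r,n,n[0]+"10")
t=cv2.imread("pics/t10.png")[155:265,330:440];im=cv2.imread("pics/s10.png")[115:205,95:195]
cv2.imwrite("pics/st10.png",np.vstack([np.hstack([cv2.resize(i,(400,370),interpolation=cv2.INTER_CUBIC) for i in(im,t)])]))
E
```

```text
time: 17.62
ee_pos: [0.4124, -0.3256, 0.2484]
eef_rot: [0.947, 0.117, 0.299, -0.035]
ft_force: [0.7, 0.1, 0.0]
width: 0.0693
bed [ 0.0603 -0.0006  0.1795] F [0.61 0.1  0.38] T [-0.009 -0.646  0.001] 0.06934751532567483
shift cm [ 3.57 -0.15 16.15] rot [ 0.006 -0.    -0.002]
```

View pics/st10.png

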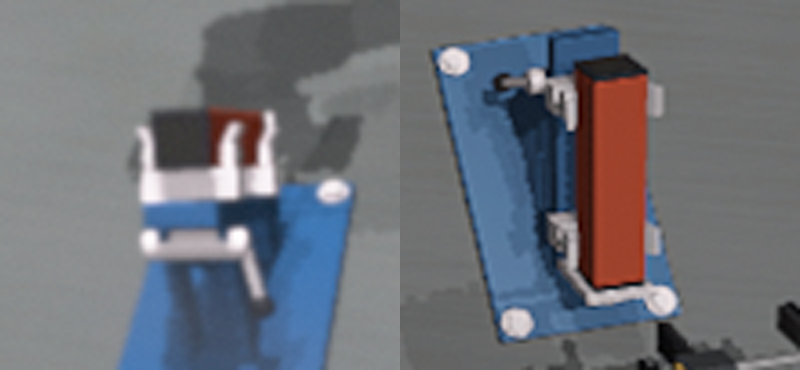

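View pics/w10.png

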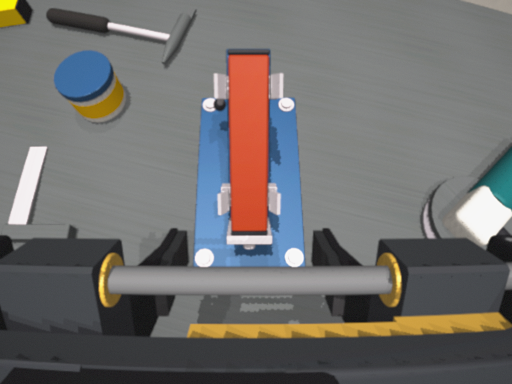

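The leg lies in both saddles and its lower end is at the stop, with the stop at v ≈ 238 in the wrist view. I zoom in on that gap.

```bash
python3 - <<'E'
import cv2,numpy as np
t=cv2.imread("pics/w10.png")
a=cv2.resize(t[180:260,200:300],(500,400),interpolation=cv2.INTER_CUBIC)
b=cv2.resize(cv2.imread("pics/t10.png")[215:255,370:420],(300,240),interpolation=cv2.INTER_CUBIC)
o=np.zeros((400,800,3),np.uint8);o[:,:500]=a;o[:240,500:]=b
cv2.imwrite("pics/z10.png",o)
for n in("t1","t10"):pass
E
```

```text
(no output)
```

View pics/z10.png

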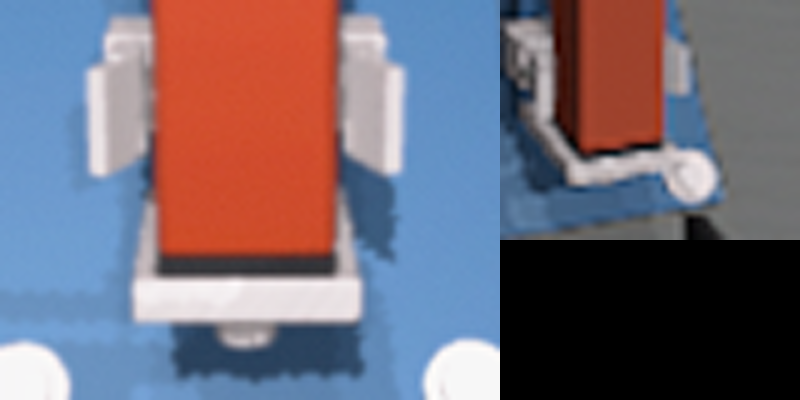

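```bash
python3 - <<'E'
from h import *
from bench import r
a=cv2.imread("pics/scene1.png").astype(int);b=cv2.imread("pics/s10.png").astype(int)
for n,(x0,y0,x1,y1) in dict(tin=(215,188,255,228),square=(234,162,272,198),hammer=(168,232,288,274)).items():
    print(n,(np.abs(a-b)[y0:y1,x0:x1].max(2)>60).sum())
s=r.read_state();print(s["time"],s["joint_vel"].round(4).max())
r.close_job()
E
```

```text
tin 0
square 0
hammer 0
17.775 0.0092
the job is handed in; nothing more can be done
```

The larger red-brown leg is lying in both cradle saddles, released, with its heavy end against the end stop. I handed the job in at about 17.8 s of the 38 s.

- **Heavy end:** lifted at mid-length, the leg weighed about 7 N and pulled about 0.22 N m. That put the heavy end on the side that lay nearer the robot, and that end went in at the bottom.
- **Placing:** I held it until it rested on the saddle floors. I then slid it about 13 mm down to the stop, where a further 1 mm of command moved it only 0.1 mm while the force rose. I released it and backed off straight along the bed.
- **Last checks:** the pictures show it between the cheeks of both saddles with its lower cap at the stop and no visible gap, at roughly 1 mm per pixel. The tin, try square and hammer are unchanged from the start in the scene picture, and the wrist force was about zero.
- **Disagreement:** the leg met the floors about 4 to 5 mm lower, and the stop about 3 mm further down the slope, than my camera fit said. I went by the contact forces and the pictures there. I did not push the leg again after letting go.

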